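# Weigh the parts box on the bench scale

## Robot

A 6-joint arm with a two-finger parallel gripper is mounted at the origin on a cart in front of the work surface, level with it; the furniture and walls round the work are solid. World frame = base frame: x ahead of the robot, y to its left, z up, the work surface at z = 0. Lengths are in mm, angles in rad, forces in N, time in s.
With the tool pointing down it reaches from about 350 to 875 mm from the base axis. Payload 4.2 kg.
Tool frame: the origin (TCP) lies at the very end of the fingers, on their centre line; the grasp point (between the pads) lies 19 mm behind it; y points along the fingers, z is the direction in which the jaws open and shut, and the axes are right-handed (so a half turn about y gives the same grasp; the last joint's range is limited). The gripper opens to 85 mm and grips with 20 to 120 N. Pads are 22 mm wide; open, the fingers measure 114 mm over their backs; the gripper's body (76 mm by 85 mm) begins 54 mm behind the grasp point. The pads swing forward as they close: fully open they stand 13 mm farther back than shut.
Start: joints at [0.259, 0.385, 0.008, 0, -1.194, -0.259], TCP at [624.979, 0.025, 231.312] pointing down, gripper open.
Joint ranges: [-3.14, 3.14], [-1.21, 2.06], [-1.07, 1.41], [-3.16, 2.05], [-2.99, -0.16], [-3.1, 3.1]. Speed limits (rad/s): [2.79, 2.79, 3.14, 3.14, 3.14, 3.14].

## Interface

Orientations are given as a unit quaternion [x, y, z, w].
In Python, from bench import arm gives the robot as it stands.
- The arm moves only by the shell command python3 -m creep 'ROWS'. ROWS is JSON, a list of rows, each an object with "delta_pos": the shift along the tool's x, y, z in mm, a list of three; "rot": the turn, a rotation vector about the tool's x, y, z in rad, a list of three; "jaw": the finger opening in mm, from 0 to 85.4. A call has exactly 10 rows; each row shifts and turns the commanded pose from where the row before left it, along the tool's axes as they then stand; what a row does not reach is not made up. A row lasts 1/12 s, in which the tool goes at most 41.7 mm and 7.16 degrees, less where a joint would pass 70% of its speed; a pose out of reach is approached as far as the arm can. A call is refused whole if a number of a shift passes 41.7 or a number of a turn 0.125, either way. A call with a gripper value outside its range is refused whole. The fingers move at their own pace and stop on an object; the grip force is fixed at half the most. Time passes only in rows, so rows that do not move let the fingers close, or fill a call up. It gives the time, the measured TCP pose, the force and the opening at its end, in the units of the state.
- arm.read_state(): the state, without advancing time (a new reading comes with each control period).
- arm.get_image(name): name is "scene" or "side" or "wrist"; returns the picture (480x640x3 uint8, red, green, blue); there is no depth.
- arm.calibration(name): a dict with "intrinsics" (3x3 intrinsics, pixels), "R" (3x3) and "t" (3): a world point X has camera coordinates R X + t. Camera axes: x right, y down, z forward; pixel columns grow to the right and rows downward; lengths in mm; the calibration is good to about 2 mm. A picture is of the moment at which its call begins: read the wrist's pose just before it. calibration takes no time and is no camera call; for the wrist camera it gives the pose at the moment of the call.
- arm.job_done(): hands the job in, once; it reports no verdict.
Trained networks look in the newest picture that a camera, given by its name, has taken for a name from the list of things; names that differ only in an ending like _2 or _b are one class to them, and where a whole thing is asked for, a point or a joint stands for the part that bears it (a point fixed in the world has none). Each returns a list of dicts, best first, with "p" (0 to 1); they miss things now and then, are a little off and sometimes report something else, mostly with a low value. They report only what shows in the picture. A call takes as long as a camera call. They do not tell look-alikes from the thing itself.
- arm.find_in(camera, target): "location" ([column, row] in pixels, amid what is visible of it).
- arm.masks_of(camera, target): "pixels" (480x640 bool, what is visible of it) and "location" ([column, row] in pixels, amid what is visible of it).
The state is a dict: "clock": time; "joints": joint angles; "joint_vel": joint speeds; "joint_efforts": joint torques, N m; "position": TCP position; "ee_rot": TCP orientation; "contact_force": force on the tool from outside, world axes, zero at the start; "wrist_torque": the same for the moment, N m; "gripper_width": finger opening in mm.
Only numpy, scipy, OpenCV 4.12 (cv2) and the standard library are available. Lean on these libraries where they do the work, as an engineer would, in place of code of your own. Each camera call takes 0.05 s, during which the arm holds its last target. There are 200 camera calls.

## Task

Weigh the small lidded parts box on the bench scale. First, with the weighing plate still empty, press the round key to zero the scale; then push the box along the rails, without lifting it, until it stands wholly on the steel weighing plate in the middle and overhangs neither end; then press the square key and after it the long bar key. Press the keys one at a time, each fully down and then let go, do not press the round key once the box is on the plate nor the other two before it is wholly there, and leave the sanding block, the calipers and the pencil where they lie.

Things in the scene. Friction and masses are not known exactly. Their poses are not given: they have to be found in the camera images.
- scale: Grey bench scale, fixed. Origin on the table top under the centre of its weighing plate; x points roughly away from the robot, y along the slide-way, z up. In front (-x) lies the key console: x -135 to -49 mm, 252 mm wide, top 40 mm above the table. A display housing stands behind the plate (x 61 to 87 mm, y +-65 mm), 60 mm high.
- plate_center (a point): Centre of the top of the steel weighing plate, 46 mm above the table. The plate is the middle 127 mm of a level slide-way 490 mm long along y of the scale, open at both ends, between two rails (inner faces at x = +-39 mm, outer at +-45 mm, tops 56 mm above the table).
- parts_box: Small green lidded plastic box, 71 (x) x 103 (y) x 34 (z) mm, 0.25 to 0.5 kg. Origin at the centre of its underside. It stands on the slide-way between the rails, near either the left or the right end, its 103 mm length along the slide-way; the rails guide it with about 3 mm of play to each side. It must be pushed 145 to 185 mm along y of the scale.
- sanding_block: Brown sanding block, 52 (x) x 92 (y) x 32 (z) mm, lying loose on the slide-way near the end opposite to the parts box. Origin at the centre of its underside. Stays where it is.
- calipers: Steel calipers, 71 (x) x 186 (y) x 10 mm, lying loose on the table in front of the slide-way, to the right of the console. Origin at the centre of the underside. Stay where they are.
- pencil: Black pencil, 9 (x) x 135 (y) x 8 mm, lying loose on the table in front of the slide-way, to the left of the console. Origin at the centre of the underside. Stays where it is.
- key_round_top (a point): Centre of the top face of the white key with a round cap of 36 mm diameter. Top 54 mm above the table when up, 48 mm when fully down; the black bezel round it lies 43 mm above the table. The three keys stand in a row along the console, 75 mm apart, in an order that varies; all have the same colour.
- key_round (a joint): Travel of the round key in m: 0 up, 0.006 fully down; it counts as pressed beyond 0.0045. Springs back; takes 2 N to start and 5 N to hold fully down.
- key_square_top (a point): Centre of the top face of the white key with a square cap, 34 x 34 mm. Top 54 mm above the table when up, 48 mm when fully down; the black bezel round it lies 43 mm above the table. The three keys stand in a row along the console, 75 mm apart, in an order that varies; all have the same colour.
- key_square (a joint): Travel of the square key in m: 0 up, 0.006 fully down; it counts as pressed beyond 0.0045. Springs back; takes 2 N to start and 5 N to hold fully down.
- key_bar_top (a point): Centre of the top face of the white key with a long bar cap, 18 mm (x) x 62 mm (y). Top 54 mm above the table when up, 48 mm when fully down; the black bezel round it lies 43 mm above the table. The three keys stand in a row along the console, 75 mm apart, in an order that varies; all have the same colour.
- key_bar (a joint): Travel of the bar key in m: 0 up, 0.006 fully down; it counts as pressed beyond 0.0045. Springs back; takes 2 N to start and 5 N to hold fully down.
Things that resemble listed ones, but are neither listed nor needed, are in the scene too. What is shaped like the parts_box but white is not meant.

How it is judged (in metres and radians):
On the way, in this order (a step that is already met when the one before it is completed fails the run):
1. the round key is pressed fully down, alone, with the parts box off the weighing plate (value of joint key_round above 0.0045 m and value of joint each of key_square, key_bar below 0.0015 m and not (y of parts_box in the frame of scale between -0.118 and 0.118 m)), for 0.05 s.
2. the parts box stands still, wholly on the weighing plate, all keys up (y of parts_box in the frame of scale between -0.012 and 0.012 m and z of parts_box in the frame of scale between 0.04 and 0.05 m and linear speed of parts_box below 0.01 m/s and value of joint each of key_round, key_square, key_bar below 0.0015 m), for 0.2 s.
3. the square key is pressed fully down, alone (value of joint key_square above 0.0045 m and value of joint each of key_round, key_bar below 0.0015 m and y of parts_box in the frame of scale between -0.012 and 0.012 m and z of parts_box in the frame of scale between 0.04 and 0.05 m), for 0.05 s.
4. all keys are up again (value of joint each of key_round, key_square, key_bar below 0.0015 m and y of parts_box in the frame of scale between -0.012 and 0.012 m and z of parts_box in the frame of scale between 0.04 and 0.05 m), for 0.05 s.
5. the bar key is pressed fully down, alone (value of joint key_bar above 0.0045 m and value of joint each of key_round, key_square below 0.0015 m and y of parts_box in the frame of scale between -0.012 and 0.012 m and z of parts_box in the frame of scale between 0.04 and 0.05 m), for 0.05 s.
At the end, for the whole second after the job is handed in: The parts box rests still on the slide-way, its centre within 12 mm of the plate's centre along the slide-way (so it overhangs neither end of the plate), and all three keys are up (all of step 4 and linear speed of parts_box below 0.01 m/s); the robot touches nothing.
It fails at once if two keys are pressed at once (value of joint each of key_round, key_square above 0.003 m or value of joint each of key_round, key_bar above 0.003 m or value of joint each of key_square, key_bar above 0.003 m).
It fails at once if the round key is pressed with the parts box on the weighing plate (value of joint key_round above 0.003 m and y of parts_box in the frame of scale between -0.112 and 0.112 m).
It fails at once if the square or bar key is pressed before the parts box is wholly on the plate (value of joint any of key_square, key_bar above 0.003 m and not (y of parts_box in the frame of scale between -0.012 and 0.012 m)).
It fails at once if the parts box is lifted off the slide-way or tipped (z of parts_box in the frame of scale above 0.054 m or angle between parts_box's own z axis and vertical above 0.2 rad).
It fails at once if the sanding block, the calipers or the pencil is moved more than 20 mm (distance of any of sanding_block, calipers, pencil from where it was at the start of the episode above 0.02 m).
It also fails if it takes over 45 s, if anything falls off the work surface, if the arm or the gripper's body presses on something with over 40 N, if the wrist force passes 120 N, or if a joint passes its speed limit or range.

## Working session

There is one attempt and no reset: what is moved stays moved. The work goes in short steps, Python scripts to look and compute and a shell command to move; the robot and the scene stay as the last step left them, time stands still between calls to the robot, and variables do not carry over. Pictures are saved under pics/ and viewed, about 8 in all and at most 12, crops included, and the job is handed in when it is done.

```bash
ls; mkdir -p pics
python3 - <<'E'
from bench import arm
import cv2,numpy as np
s=arm.read_state();print({k:np.round(v,3).tolist() for k,v in s.items()})
a=arm.get_image("scene");b=arm.get_image("side")
cv2.imwrite("pics/scene.png",a[:,:,::-1]);cv2.imwrite("pics/side.png",b[:,:,::-1])
for c in("scene","side"):
  for n in("parts_box","sanding_block","key_round_top","key_square_top","key_bar_top","plate_center","scale","calipers","pencil"):
    print(c,n,[(np.round(d["location"]).tolist(),round(d["p"],2)) for d in arm.find_in(c,n)][:4])
E
```

```text
pics
{'clock': 0.0, 'joints': [0.259, 0.386, 0.007, -0.0, -1.194, -0.259], 'joint_vel': [-0.0, -0.0, -0.001, 0.0, -0.001, 0.0], 'joint_efforts': [-0.001, -39.229, 18.84, 4.186, -0.005, 0.0], 'position': [624.436, 0.016, 230.242], 'ee_rot': [-0.5, -0.499, 0.501, 0.501], 'contact_force': [-0.819, -0.027, 0.105], 'wrist_torque': [-0.001, 0.006, -0.018], 'gripper_width': 85.457}
scene parts_box [([252.0, 264.0], 0.87), ([438.0, 215.0], 0.71), ([345.0, 355.0], 0.66), ([336.0, 246.0], 0.63)]
scene sanding_block [([343.0, 188.0], 0.59), ([353.0, 227.0], 0.54)]
scene key_round_top [([312.0, 265.0], 0.57), ([301.0, 242.0], 0.56), ([338.0, 247.0], 0.49)]
scene key_square_top [([353.0, 226.0], 0.75)]
scene key_bar_top [([311.0, 264.0], 0.59)]
scene plate_center [([302.0, 238.0], 0.74), ([312.0, 264.0], 0.55)]
scene scale [([299.0, 244.0], 0.85)]
scene calipers [([381.0, 214.0], 0.94)]
scene pencil [([282.0, 326.0], 0.71)]
side parts_box [([228.0, 368.0], 0.92), ([271.0, 236.0], 0.91), ([384.0, 223.0], 0.68)]
side sanding_block [([389.0, 311.0], 0.68)]
side key_round_top [([328.0, 261.0], 0.6), ([334.0, 242.0], 0.2)]
side key_square_top [([323.0, 282.0], 0.78)]
side key_bar_top [([329.0, 264.0], 0.66), ([333.0, 245.0], 0.55)]
side plate_center [([375.0, 286.0], 0.79)]
side scale [([377.0, 285.0], 0.88), ([331.0, 261.0], 0.37)]
side calipers [([318.0, 359.0], 0.7)]
side pencil []
```

View pics/scene.png

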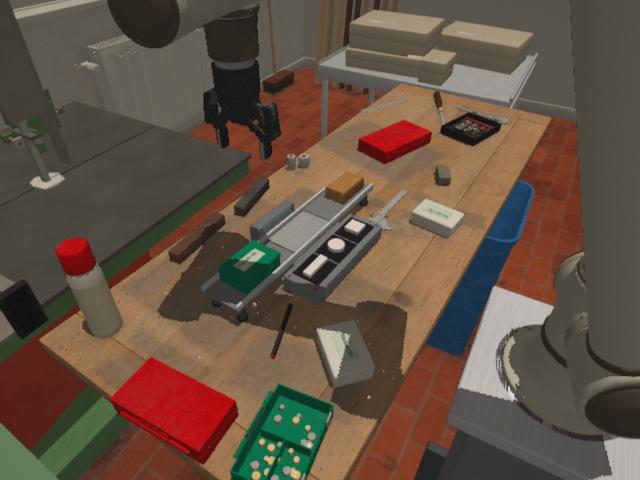

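View pics/side.png

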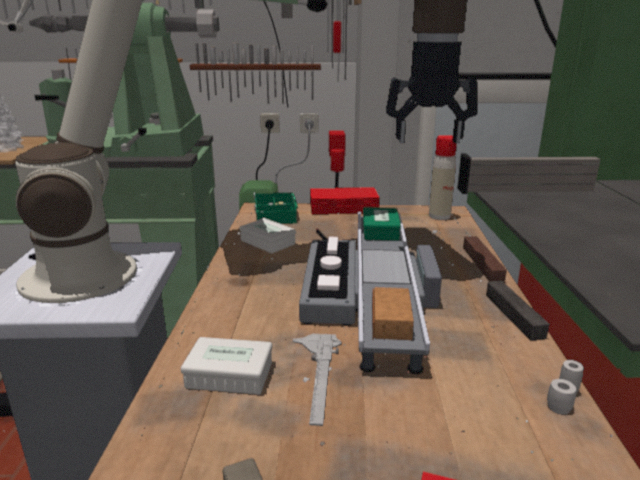

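The scene picture shows the green lidded box on the left (+y) end of the slide-way at (250,264), with the sanding block at (346,187) on the right. The keys from left to right are bar (316,265), round (336,245) and square (354,228).

Box candidates in the scene picture:
- The green lidded box at (250,264), between the rails.
- The white boxes at (437,215) and (345,355).
- The red boxes at (175,408) and (395,140).
- The open green tray at (285,435).

Only the first fits: it is green, has a lid and stands on the slide-way. I'll confirm it in a crop and measure.

```bash
cat > h.py <<'E'
import numpy as np,cv2
from bench import arm
def ray(cal,px):
    K,R,t=map(np.array,(cal["intrinsics"],cal["R"],cal["t"]))
    return -R.T@t.ravel(), R.T@np.linalg.solve(K,[px[0],px[1],1.])
def at_z(cal,px,z):
    c,d=ray(cal,px); return c+d*(z-c[2])/d[2]
def blob(img,px,r=14,thr=None):
    "centroid of bright blob near px"
    g=img.min(axis=2)
    x,y=map(int,px); w=g[y-r:y+r+1,x-r:x+r+1]
    th,_=cv2.threshold(np.ascontiguousarray(w),0,255,cv2.THRESH_OTSU)
    n,l,st,ce=cv2.connectedComponentsWithStats((g>(thr or th)).astype(np.uint8))
    k=l[y,x]; return ce[k],st[k]
E
python3 - <<'E'
from h import *
A={c:cv2.imread(f"pics/{c}.png") for c in("scene","side")}
P={"scene":{"bar":(316,265),"round":(336,245),"square":(354,228)},"side":{"bar":(333,243),"round":(330,263),"square":(328,283)}}
for c in P:
    cal=arm.calibration(c)
    for n,p in P[c].items():
        ce,st=blob(A[c],p); print(c,n,ce.round(1),st,at_z(cal,ce,53).round(1))
    print(c,"boxtop",at_z(cal,{"scene":(250,262),"side":(381,217)}[c],80).round(1))
    print("sand",at_z(cal,{"scene":(346,182),"side":(391,300)}[c],78).round(1))
w=arm.get_image("wrist")[:,:,::-1]
cr=cv2.resize(A["scene"][150:320,190:400],None,fx=2.6,fy=2.6,interpolation=cv2.INTER_CUBIC)
cv2.imwrite("pics/crop.png",cr);cv2.imwrite("pics/wrist0.png",w)
E
```

```text
scene bar [314.9 264.9] [303 254  25  23 243] [463.1  18.6  53. ]
scene round [336. 244.] [328 238  17  14 177] [456.5 -57.6  53. ]
scene square [354.6 225.6] [345 219  20  14 174] [ 449.9 -131.9   53. ]
scene boxtop [557.5  97.   80. ]
sand [ 527.  -243.4   78. ]
side bar [332.2 243.2] [327 236  11  15 146] [465.6  16.3  53. ]
side round [330.2 260.4] [320 256  21  10 174] [458.5 -58.8  53. ]
side square [328.1 280.5] [317 275  23  12 255] [ 451.9 -133.7   53. ]
side boxtop [563.9  80.6  80. ]
sand [ 533.5 -242.4   78. ]
```

View pics/crop.png

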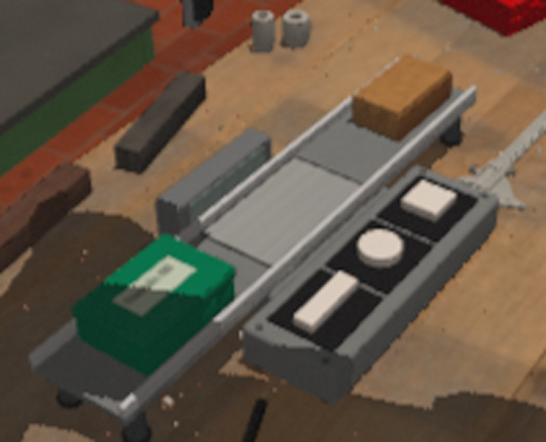

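View pics/wrist0.png

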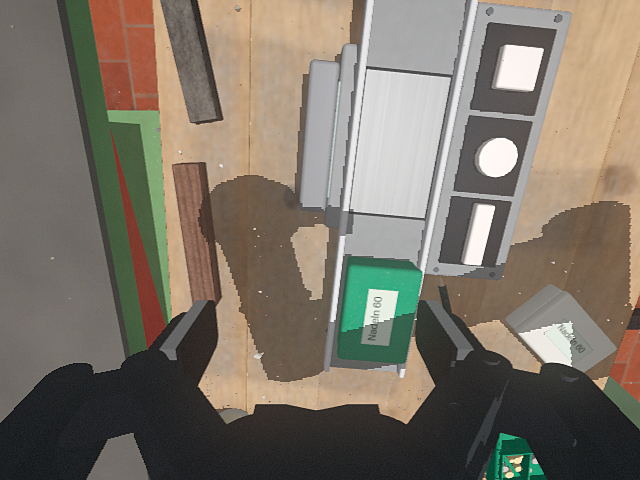

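The crop confirms the target: green, lidded, standing between the rails. The wrist picture shows the square key at (520,67), the round at (497,157), the bar at (480,235), the plate between rows 69 and 218, and the box top spanning (345,257) to (408,362).

Run:
```python
from h import *
im=cv2.imread("pics/wrist0.png");cal=arm.calibration("wrist")
print(ray(cal,(320,240)))
K={}
for n,p in {"bar":(480,235),"round":(497,157),"square":(520,67)}.items():
    ce,st=blob(im,p,r=40); K[n]=at_z(cal,ce,53.5); print(n,ce.round(1),st,K[n].round(1))
v=K["bar"]-K["square"]; yaw=-np.arctan2(v[0],v[1]); print("yaw",yaw,np.linalg.norm(v))
Rm=np.array([[np.cos(yaw),-np.sin(yaw)],[np.sin(yaw),np.cos(yaw)]])
pl=[at_z(cal,p,46)[:2] for p in((366,68),(452,75),(421,219),(344,211))]
c=np.mean(pl,0);print("plate",np.round(pl,1),c)
for n in K: print(n,"in scale",((K[n][:2]-c)@Rm).round(1))
hsv=cv2.cvtColor(im,cv2.COLOR_BGR2HSV)
for p in((345,257),(423,268),(408,363),(338,358)):
    q=at_z(cal,p,80)[:2];print("box corner",q.round(1),((q-c)@Rm).round(1))
for nm,p in (("rail end",(404,376)),("rail endL",(327,371))): 
    q=at_z(cal,p,56)[:2];print(nm,q.round(1),((q-c)@Rm).round(1))
```

```text
(array([625.73773393, -73.41852615, 374.20868451]), array([-0.01101813,  0.28574559, -0.95831799]))
bar [496.6 138. ] [  418     0   167   296 13351] [462.6 -74.1  53.5]
round [497.8 157.1] [ 478  138   40   39 1211] [459.  -57.3  53.5]
square [519.   67.3] [ 496   45   48   46 1719] [ 452.4 -132.    53.5]
yaw -0.17461720786643592 58.74633629899477
plate [[ 582.2 -132.7]
 [ 506.2 -127.2]
 [ 521.9    2.7]
 [ 598.4   -5.4]] [552.19301336 -65.64362058]
bar in scale [-86.7 -23.9]
round in scale [-93.3  -8. ]
square in scale [-86.7 -82.6]
box corner [599.3  30.6] [ 29.7 103. ]
box corner [526.6  41.4] [-43.8 101. ]
box corner [532.4 144.8] [-56.  203.8]
box corner [603.7 138.9] [ 15.2 210.4]
rail end [527.9 179.6] [-66.5 237.3]
rail endL [613.8 173.1] [ 19.2 245.8]
```

```bash
python3 -m creep '[{"delta_pos":[0,0,0],"rot":[0,0.088,0],"jaw":0},{"delta_pos":[-9,12,20],"rot":[0,0,0],"jaw":0},{"delta_pos":[-9,12,20],"rot":[0,0,0],"jaw":0},{"delta_pos":[-9,12,20],"rot":[0,0,0],"jaw":0},{"delta_pos":[-9,12,20],"rot":[0,0,0],"jaw":0},{"delta_pos":[-9,12,20],"rot":[0,0,0],"jaw":0},{"delta_pos":[-9,12,20],"rot":[0,0,0],"jaw":0},{"delta_pos":[-9,12,20],"rot":[0,0,0],"jaw":0},{"delta_pos":[-9,12,20],"rot":[0,0,0],"jaw":0},{"delta_pos":[0,0,0],"rot":[0,0,0],"jaw":0}]'
cat > m.py <<'E'
from h import *
C=np.array([552.,-65.6]);yaw=-.088
Rm=np.array([[np.cos(yaw),-np.sin(yaw)],[np.sin(yaw),np.cos(yaw)]])
sc=lambda p:((np.array(p[:2])-C)@Rm).round(1)
E
python3 - <<'E'
from m import *
s=arm.read_state();print(s["clock"],np.round(s["position"],1),sc(s["position"]),s["ee_rot"],s["contact_force"],s["gripper_width"])
cal=arm.calibration("wrist");w=arm.get_image("wrist");cv2.imwrite("pics/wrist1.png",w[:,:,::-1])
E
```

```text
clock: 1.88
position: [453.3, -58.9, 133.0]
ee_rot: [-0.52, -0.475, 0.479, 0.524]
contact_force: [-1.0, -0.1, -0.2]
gripper_width: -0.3
1.8833 [453.3 -58.9 133. ] [-98.9  -2. ] [-0.52016515 -0.474818    0.47900077  0.52396025] [-1.00338818 -0.10790738 -0.235675  ] -0.2927653077124567
```

View pics/wrist1.png

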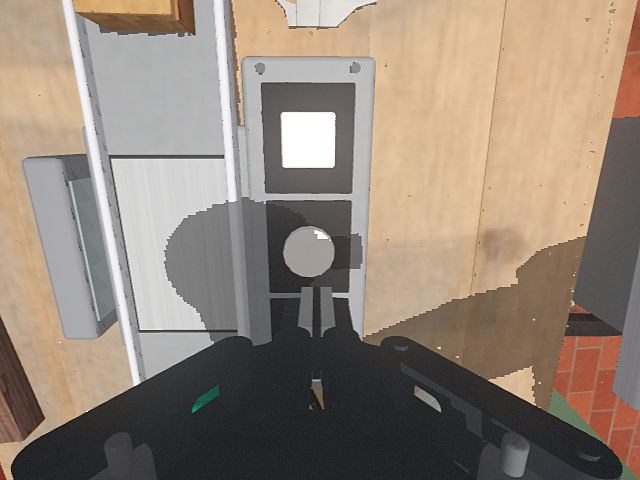

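The wrist picture shows the round key at (309,251) under the console's middle, the square key at (308,139), and the shut fingers at (316,310).

Run:
```python
from m import *
cal=arm.calibration("wrist")
for n,p,z in(("round",(309,251),54),("square",(308,139),54),("pl",(109,155),46),("pr",(226,155),46),("pbl",(133,331),46),("pbr",(240,331),46)):
    q=at_z(cal,p,z);print(n,q.round(1),sc(q))
s=arm.read_state();print(s["position"],sc(s["position"]))
```

```text
round [462.3 -57.7  54. ] [-90.1  -0. ]
square [ 455.8 -131.9   54. ] [-90.  -74.5]
pl [ 588.  -133.5   46. ] [ 41.8 -64.4]
pr [ 511.  -126.6   46. ] [-35.5 -64.4]
pbl [604.4  -2.3  46. ] [46.7 67.6]
pbr [522.1   5.1  46. ] [-36.   67.8]
[456.68615352 -58.3429649  134.51025928] [-95.6  -1.1]
```

```bash
python3 -m creep '[{"delta_pos":[1,14,-2],"rot":[0,0,0],"jaw":0},{"delta_pos":[0,14,0],"rot":[0,0,0],"jaw":0},{"delta_pos":[0,14,0],"rot":[0,0,0],"jaw":0},{"delta_pos":[0,14,0],"rot":[0,0,0],"jaw":0},{"delta_pos":[0,14,0],"rot":[0,0,0],"jaw":0},{"delta_pos":[0,6,0],"rot":[0,0,0],"jaw":0},{"delta_pos":[0,5,0],"rot":[0,0,0],"jaw":0},{"delta_pos":[0,4,0],"rot":[0,0,0],"jaw":0},{"delta_pos":[0,2,0],"rot":[0,0,0],"jaw":0},{"delta_pos":[0,0,0],"rot":[0,0,0],"jaw":0}]'
```

```text
clock: 2.77
position: [462.3, -56.6, 48.9]
ee_rot: [0.522, 0.478, -0.477, -0.521]
contact_force: [-1.1, 0.2, 3.7]
gripper_width: 0.4
```

Nearly down (4 N); press 2 mm more, hold, then lift.

```bash
python3 -m creep '[{"delta_pos":[0,2,0],"rot":[0,0,0],"jaw":0},{"delta_pos":[0,0,0],"rot":[0,0,0],"jaw":0},{"delta_pos":[0,0,0],"rot":[0,0,0],"jaw":0},{"delta_pos":[0,0,0],"rot":[0,0,0],"jaw":0},{"delta_pos":[0,0,0],"rot":[0,0,0],"jaw":0},{"delta_pos":[0,0,0],"rot":[0,0,0],"jaw":0},{"delta_pos":[0,0,0],"rot":[0,0,0],"jaw":0},{"delta_pos":[0,0,0],"rot":[0,0,0],"jaw":0},{"delta_pos":[0,0,0],"rot":[0,0,0],"jaw":0},{"delta_pos":[0,0,0],"rot":[0,0,0],"jaw":0}]'
```

```text
clock: 3.6
position: [462.4, -56.6, 48.0]
ee_rot: [0.522, 0.479, -0.477, -0.521]
contact_force: [-2.6, 1.1, 9.6]
gripper_width: -0.2
```

Key bottomed (9.6 N at z 48). Lift and go behind the box's +y end.

```bash
python3 -m creep '[{"delta_pos":[0,-30,0],"rot":[0,0,0],"jaw":0},{"delta_pos":[0,-35,0],"rot":[0,0,0],"jaw":0},{"delta_pos":[0,-30,0],"rot":[0,0,0],"jaw":0},{"delta_pos":[34,0,-13],"rot":[0,0,0],"jaw":0},{"delta_pos":[34,0,-13],"rot":[0,0,0],"jaw":0},{"delta_pos":[34,0,-13],"rot":[0,0,0],"jaw":0},{"delta_pos":[34,0,-13],"rot":[0,0,0],"jaw":0},{"delta_pos":[34,0,-13],"rot":[0,0,0],"jaw":0},{"delta_pos":[34,0,-13],"rot":[0,0,0],"jaw":0},{"delta_pos":[34,0,-13],"rot":[0,0,0],"jaw":0}]'
python3 - <<'E'
from m import *
s=arm.read_state();print(s["clock"],np.round(s["position"],1),sc(s["position"]))
cal=arm.calibration("wrist");w=arm.get_image("wrist");cv2.imwrite("pics/wrist2.png",w[:,:,::-1])
E
```

```text
clock: 4.43
position: [573.4, 174.0, 141.8]
ee_rot: [0.522, 0.478, -0.477, -0.521]
contact_force: [0.8, -0.2, -0.4]
gripper_width: 0.5
4.4333 [573.4 174.  141.8] [  0.3 240.6]
```

View pics/wrist2.png

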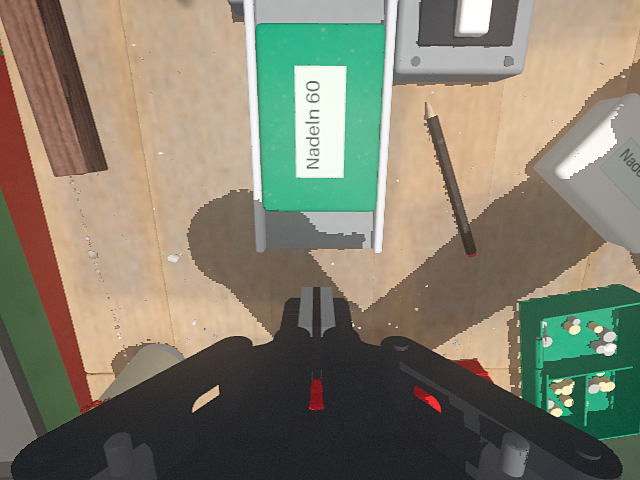

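The wrist picture shows the box top between rows 24 and 211 (columns 256–385), with the fingers behind its near end.

Run:
```python
from m import *
cal=arm.calibration("wrist")
for n,p,z in(("far",(320,23),80),("near",(320,211),80),("L",(258,120),80),("R",(383,120),80),("railendL",(261,251),56),("railendR",(379,251),56)):
    q=at_z(cal,p,z);print(n,q.round(1),sc(q))
s=arm.read_state();print(s["position"],sc(s["position"]))
```

```text
far [565.5  48.3  80. ] [  3.4 114.7]
near [573.6 148.8  80. ] [  2.6 215.4]
L [604.5  93.4  80. ] [ 38.3 163. ]
R [533.7  99.3  80. ] [-32.7 162.7]
railendL [618.  179.2  56. ] [ 44.2 249.7]
railendR [534.4 186.1  56. ] [-39.6 249.1]
[577.31740769 179.3294847  141.67954727] [  3.7 246.2]
```

```bash
python3 -m creep '[{"delta_pos":[0,20,2],"rot":[0,0,0],"jaw":0},{"delta_pos":[0,20,0],"rot":[0,0,0],"jaw":0},{"delta_pos":[0,20,0],"rot":[0,0,0],"jaw":0},{"delta_pos":[0,20,0],"rot":[0,0,0],"jaw":0},{"delta_pos":[0,0,0],"rot":[0,0,0],"jaw":0},{"delta_pos":[-6,0,0],"rot":[0,0,0],"jaw":0},{"delta_pos":[-6,0,0],"rot":[0,0,0],"jaw":0},{"delta_pos":[-6,0,0],"rot":[0,0,0],"jaw":0},{"delta_pos":[-6,0,0],"rot":[0,0,0],"jaw":0},{"delta_pos":[-6,0,0],"rot":[0,0,0],"jaw":0}]'
python3 - <<'E'
from m import *
s=arm.read_state();print(sc(s["position"]),s["contact_force"])
E
```

```text
clock: 5.32
position: [569.6, 142.8, 63.0]
ee_rot: [0.522, 0.479, -0.476, -0.521]
contact_force: [0.3, 2.7, 2.7]
gripper_width: 0.4
[ -0.8 209.1] [0.28813337 2.74554428 2.67573515]
```

```bash
python3 -m creep '[{"delta_pos":[-12,0,0],"rot":[0,0,0],"jaw":0},{"delta_pos":[-13,0,0],"rot":[0,0,0],"jaw":0},{"delta_pos":[-13,0,0],"rot":[0,0,0],"jaw":0},{"delta_pos":[-13,0,0],"rot":[0,0,0],"jaw":0},{"delta_pos":[-13,0,0],"rot":[0,0,0],"jaw":0},{"delta_pos":[-13,0,0],"rot":[0,0,0],"jaw":0},{"delta_pos":[-12,0,0],"rot":[0,0,0],"jaw":0},{"delta_pos":[-10,0,0],"rot":[0,0,0],"jaw":0},{"delta_pos":[-6,0,0],"rot":[0,0,0],"jaw":0},{"delta_pos":[-3,0,0],"rot":[0,0,0],"jaw":0}]'
python3 - <<'E'
from m import *
s=arm.read_state();print(s["clock"],sc(s["position"]),s["contact_force"])
w=arm.get_image("wrist");cv2.imwrite("pics/wrist3.png",w[:,:,::-1])
E
```

```text
clock: 6.15
position: [558.3, 33.7, 61.1]
ee_rot: [-0.522, -0.477, 0.477, 0.522]
contact_force: [0.4, 3.4, 3.0]
gripper_width: 0.1
6.15 [-2.4 99.5] [0.35231921 3.37216994 3.01491895]
```

View pics/wrist3.png

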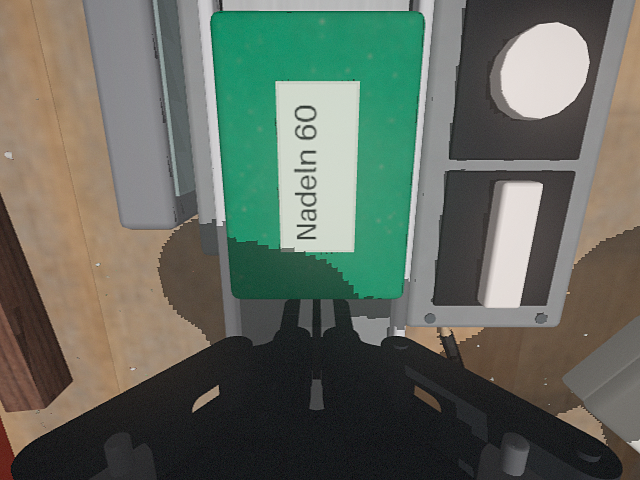

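The wrist picture shows the fingers against the box's near end (row 298), with the far end at row 11. The plate is hidden under it.

Run:
```python
from m import *
cal=arm.calibration("wrist")
for n,p,z in(("far",(318,11),80),("near",(318,298),80),("round",(545,70),54),("bar",(514,243),54),("consend",(495,326),40)):
    q=at_z(cal,p,z);print(n,q.round(1),sc(q))
s=arm.read_state();print(s["clock"],s["position"],sc(s["position"]),s["contact_force"])
```

```text
far [548.3 -78.1  80. ] [ -2.6 -12.8]
near [557.   21.5  80. ] [-2.7 87.2]
round [458.5 -57.7  54. ] [-93.8  -0.4]
bar [465.1  14.5  54. ] [-93.6  72.2]
consend [463.6  66.6  40. ] [-99.7 123.9]
6.2 [558.01169892  33.54724212  60.93579654] [-2.7 99.3] [-0.63052599  0.24770788 -0.32606899]
```

```bash
python3 -m creep '[{"delta_pos":[-6,0,0],"rot":[0,0,0],"jaw":0},{"delta_pos":[-6,0,0],"rot":[0,0,0],"jaw":0},{"delta_pos":[-6,0,0],"rot":[0,0,0],"jaw":0},{"delta_pos":[-6,0,0],"rot":[0,0,0],"jaw":0},{"delta_pos":[-5,0,0],"rot":[0,0,0],"jaw":0},{"delta_pos":[-4,0,0],"rot":[0,0,0],"jaw":0},{"delta_pos":[-2,0,0],"rot":[0,0,0],"jaw":0},{"delta_pos":[-1,0,0],"rot":[0,0,0],"jaw":0},{"delta_pos":[0,0,0],"rot":[0,0,0],"jaw":0},{"delta_pos":[0,0,0],"rot":[0,0,0],"jaw":0}]'
python3 - <<'E'
from m import *
s=arm.read_state();print(s["clock"],sc(s["position"]),s["contact_force"])
E
python3 -m creep '[{"delta_pos":[8,0,0],"rot":[0,0,0],"jaw":0},{"delta_pos":[16,0,0],"rot":[0,0,0],"jaw":0},{"delta_pos":[16,0,0],"rot":[0,0,0],"jaw":0},{"delta_pos":[5,-30,0],"rot":[0,0,0],"jaw":0},{"delta_pos":[5,-35,0],"rot":[0,0,0],"jaw":0},{"delta_pos":[5,-35,0],"rot":[0,0,0],"jaw":0},{"delta_pos":[0,-35,0],"rot":[0,0,0],"jaw":0},{"delta_pos":[0,-35,0],"rot":[0,0,0],"jaw":0},{"delta_pos":[0,0,0],"rot":[0,0,0],"jaw":0},{"delta_pos":[0,0,0],"rot":[0,0,0],"jaw":0}]'
python3 - <<'E'
from m import *
s=arm.read_state();print(s["clock"],np.round(s["position"],1),sc(s["position"]))
w=arm.get_image("wrist");cv2.imwrite("pics/wrist4.png",w[:,:,::-1])
E
```

```text
clock: 7.03
position: [555.5, -1.1, 61.3]
ee_rot: [0.522, 0.477, -0.478, -0.521]
contact_force: [0.0, -0.8, 0.7]
gripper_width: 0.1
7.0333 [-2.2 64.5] [ 0.04148161 -0.76612394  0.745461  ]
clock: 7.87
position: [561.5, 55.0, 234.1]
ee_rot: [0.522, 0.48, -0.476, -0.521]
contact_force: [0.8, -0.2, -0.4]
gripper_width: 0.3
7.8667 [561.5  55.  234.1] [ -1.1 120.9]
```

View pics/wrist4.png

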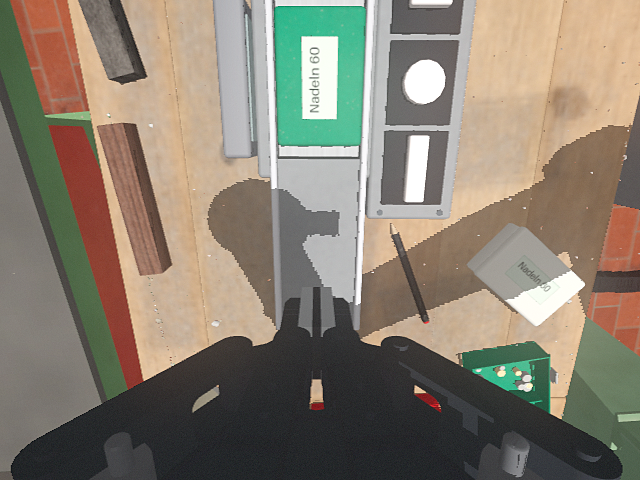

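The box stands on the plate: its near top edge is at row 146, its far edge at row 6, and the plate's near edge shows at row 158. Check the gap (12 mm if centred).

Run:
```python
from m import *
cal=arm.calibration("wrist")
for n,p,z in(("far",(320,6),80),("near",(320,146),80),("nearbottom",(320,147),46),("plate edge",(320,158),46),("round",(424,82),54),("bar",(418,168),54),("consend",(405,217),40),("railend",(358,330),56)):
    q=at_z(cal,p,z);print(n,q.round(1),sc(q))
s=arm.read_state();print(s["clock"],s["position"],sc(s["position"]))
```

```text
far [ 543.7 -113.2   80. ] [ -4.1 -48.1]
near [552.2 -12.4  80. ] [-4.5 53. ]
nearbottom [552.  -10.8  46. ] [-4.8 54.6]
plate edge [552.8  -0.8  46. ] [-4.9 64.6]
round [457.9 -57.1  54. ] [-94.5   0.2]
bar [463.1  15.7  54. ] [-95.7  73.1]
consend [472.2  64.7  40. ] [-90.9 122.8]
railend [527.5 180.   56. ] [-46.  242.5]
7.9167 [560.29654905  54.56226677 231.84707162] [ -2.3 120.4]
```

Gap 11.6 mm: centred to about 1 mm. Now the square key.

```bash
python3 -m creep '[{"delta_pos":[-20,10,10],"rot":[0,0,0],"jaw":0},{"delta_pos":[-25,15,12],"rot":[0,0,0],"jaw":0},{"delta_pos":[-25,15,12],"rot":[0,0,0],"jaw":0},{"delta_pos":[-25,15,12],"rot":[0,0,0],"jaw":0},{"delta_pos":[-25,15,12],"rot":[0,0,0],"jaw":0},{"delta_pos":[-25,15,12],"rot":[0,0,0],"jaw":0},{"delta_pos":[-25,15,10],"rot":[0,0,0],"jaw":0},{"delta_pos":[-25,15,10],"rot":[0,0,0],"jaw":0},{"delta_pos":[0,15,0],"rot":[0,0,0],"jaw":0},{"delta_pos":[0,0,0],"rot":[0,0,0],"jaw":0}]'
python3 - <<'E'
from m import *
s=arm.read_state();print(s["clock"],sc(s["position"]))
E
```

```text
clock: 8.75
position: [449.5, -133.3, 97.4]
ee_rot: [-0.52, -0.474, 0.479, 0.525]
contact_force: [0.1, -0.1, -0.5]
gripper_width: -0.1
8.75 [-96.1 -76.4]
```

```bash
python3 -m creep '[{"delta_pos":[1,12,-2],"rot":[0,0,0],"jaw":0},{"delta_pos":[0,14,0],"rot":[0,0,0],"jaw":0},{"delta_pos":[0,10,0],"rot":[0,0,0],"jaw":0},{"delta_pos":[0,6,0],"rot":[0,0,0],"jaw":0},{"delta_pos":[0,5,0],"rot":[0,0,0],"jaw":0},{"delta_pos":[0,4,0],"rot":[0,0,0],"jaw":0},{"delta_pos":[0,3,0],"rot":[0,0,0],"jaw":0},{"delta_pos":[0,1,0],"rot":[0,0,0],"jaw":0},{"delta_pos":[0,0,0],"rot":[0,0,0],"jaw":0},{"delta_pos":[0,0,0],"rot":[0,0,0],"jaw":0}]'
```

```text
clock: 9.58
position: [455.8, -131.2, 48.0]
ee_rot: [0.521, 0.478, -0.478, -0.521]
contact_force: [-4.7, 4.1, 12.9]
gripper_width: 0.1
```

Bottomed (12.9 N). Hold 2 rows, lift, go to the bar key.

```bash
python3 -m creep '[{"delta_pos":[0,0,0],"rot":[0,0,0],"jaw":0},{"delta_pos":[0,0,0],"rot":[0,0,0],"jaw":0},{"delta_pos":[0,-20,0],"rot":[0,0,0],"jaw":0},{"delta_pos":[0,-25,0],"rot":[0,0,0],"jaw":0},{"delta_pos":[25,-10,0],"rot":[0,0,0],"jaw":0},{"delta_pos":[35,0,0],"rot":[0,0,0],"jaw":0},{"delta_pos":[35,0,0],"rot":[0,0,0],"jaw":0},{"delta_pos":[35,0,0],"rot":[0,0,0],"jaw":0},{"delta_pos":[17,0,0],"rot":[0,0,0],"jaw":0},{"delta_pos":[0,0,0],"rot":[0,0,0],"jaw":0}]'
python3 - <<'E'
from m import *
s=arm.read_state();print(s["clock"],np.round(s["position"],1),sc(s["position"]),s["contact_force"])
E
```

```text
clock: 10.42
position: [469.9, 17.8, 102.0]
ee_rot: [0.521, 0.48, -0.478, -0.52]
contact_force: [1.1, 0.7, 0.5]
gripper_width: 0.1
10.4167 [469.9  17.8 102. ] [-89.1  75.9] [1.14688877 0.73970375 0.4568124 ]
```

```bash
python3 -m creep '[{"delta_pos":[-1,14,3],"rot":[0,0,0],"jaw":0},{"delta_pos":[0,14,0],"rot":[0,0,0],"jaw":0},{"delta_pos":[0,10,0],"rot":[0,0,0],"jaw":0},{"delta_pos":[0,6,0],"rot":[0,0,0],"jaw":0},{"delta_pos":[0,5,0],"rot":[0,0,0],"jaw":0},{"delta_pos":[0,3,0],"rot":[0,0,0],"jaw":0},{"delta_pos":[0,3,0],"rot":[0,0,0],"jaw":0},{"delta_pos":[0,0,0],"rot":[0,0,0],"jaw":0},{"delta_pos":[0,0,0],"rot":[0,0,0],"jaw":0},{"delta_pos":[0,0,0],"rot":[0,0,0],"jaw":0}]'
```

```text
clock: 11.25
position: [465.3, 13.5, 48.0]
ee_rot: [0.522, 0.477, -0.478, -0.521]
contact_force: [-5.1, -1.4, 13.1]
gripper_width: 0.3
```

Bottomed (13 N). Lift clear and look.

```bash
python3 -m creep '[{"delta_pos":[0,0,0],"rot":[0,0,0],"jaw":0},{"delta_pos":[0,0,0],"rot":[0,0,0],"jaw":0},{"delta_pos":[0,-20,0],"rot":[0,0,0],"jaw":0},{"delta_pos":[0,-30,0],"rot":[0,0,0],"jaw":0},{"delta_pos":[0,-30,0],"rot":[0,0,0],"jaw":0},{"delta_pos":[15,-30,-5],"rot":[0,0,0],"jaw":0},{"delta_pos":[15,-30,-5],"rot":[0,0,0],"jaw":0},{"delta_pos":[15,-30,-5],"rot":[0,0,0],"jaw":0},{"delta_pos":[0,0,0],"rot":[0,0,0],"jaw":0},{"delta_pos":[0,0,0],"rot":[0,0,0],"jaw":0}]'
python3 - <<'E'
from m import *
s=arm.read_state();print(s["clock"],np.round(s["position"],1),s["contact_force"])
w=arm.get_image("wrist")[:,:,::-1];b=arm.get_image("side")[:,:,::-1]
o=np.hstack([cv2.resize(w,(400,300)),cv2.resize(b[190:430,200:520],(400,300))]);cv2.imwrite("pics/end.png",o)
a=cv2.imread("pics/side.png");d=cv2.absdiff(a,np.ascontiguousarray(b)).max(2)>60
for n,(x0,y0,x1,y1) in dict(sand=(368,285,416,340),cal=(290,330,345,425),pencil=(312,225,330,245)).items(): print(n,"changed px",d[y0:y1,x0:x1].sum())
E
```

```text
clock: 12.08
position: [485.9, 58.6, 218.4]
ee_rot: [0.522, 0.48, -0.476, -0.521]
contact_force: [0.1, 0.0, -1.6]
gripper_width: -0.1
12.0833 [485.9  58.6 218.4] [ 1.04241798e-01  1.08782440e-03 -1.60764689e+00]
sand changed px 0
cal changed px 0
pencil changed px 171
```

View pics/end.png

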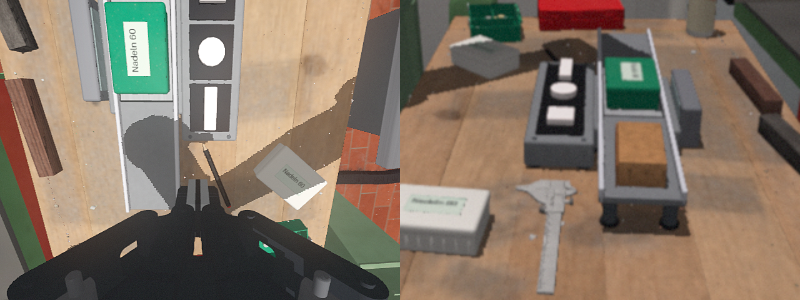

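The box stands on the plate with a thin strip of plate showing at its near end. All keys are up, and the block, calipers and pencil lie as before. The changed pixels at the pencil come from the moved shadow, since it lies in the same place beside the console as in the earlier wrist picture.

```bash
python3 -c "
from bench import arm
print(arm.job_done())"
```

```text
the job is handed in; nothing more can be done
None
```

I carried out the weighing in the order asked and handed the job in at about 12 s of the 45 s allowed; no verdict is reported.

- **Keys:** I pressed round with the plate empty. After the box was in place I pressed square, then bar. Each bottomed at z 48 mm with 10–13 N on the tool and was let go before the next move.
- **Box:** I pushed the green box about 160 mm along the rails without lifting it. Before I pressed the square key, the wrist picture showed 11.6 mm of plate past its near end, where 12 mm means exactly centred. After the last key I checked it only by eye.
- **Last checks:** The final pictures show all keys up, the gripper clear and the box on the plate. The sanding block and calipers showed no changed pixels in the side view.
- **Disagreements:**
  - The pencil region did show changed pixels. I put that down to the shadow that moved, because the wrist pictures show the pencil in the same place beside the console; I did not measure it.
  - My measurements of the scale's centre along the slide-way spread by 2–4 mm between views, well inside the 12 mm allowed.

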